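# Gauge a tube for cutting

### The job

Get the 160 mm square tube ready to be scribed for length: lay it on the length gauge's base plate, pushed up against the heel block and both dowel pins, and let go of it. Then pinch the black grip of the gauge's telescoping arm across its blue lock button to release the arm, draw the arm out until its pointer stands at the line of the red set mark, and finish still holding it there with the button squeezed in, because the arm springs back if let go and a workmate is about to tighten its thumb screw. Leave the set mark and the other, shorter tube offcut where they are.

Things in the scene. Friction and masses are not known exactly. Their poses are not given: they have to be found in the camera images.
- length_gauge: fixed steel bench gauge; origin on the table top at the datum corner, where heel face (y = 0) and far face of a seated tube (x = 0) meet; z up, +y = the way the arm extends (to the robot's left), +x = away from the robot. Base plate 8 mm thick, x -100 to 105, y -37 to 178 mm. Rule along its near edge: x -97 to -75 mm, top at z = 12 mm
- seat (a point): where the middle of the seated tube lies: x = -15, y = 80, z = 23 mm in the gauge frame, same axes; tube along y. Two 8 mm dowel pins, centres at gauge x = 4 mm, y = 30 and 130 mm, tops at z = 24 mm, touch the tube's far face. Else the plate is free for 40 mm on either side of the tube
- heel_face (a point): middle of the heel block's face that the tube's end butts against: gauge y = 0. The block is steel, x -36 to 6 mm, 28 mm long to -y, top at z = 36 mm
- tube_mid (a point): middle (also half-way up) of the loose workpiece, a dark, slightly rusty steel square tube 30 x 30 x 160 mm, about 0.4 kg, lying on the table at the left; its y axis is the long axis. A shorter, 25 mm tube on the right is not meant
- grip_mid (a point): centre of the arm's black upright grip, 34 mm wide (gauge x), 56 mm long (y), from z = 56 to 110 mm; the point is at z = 84 mm, with the arm home at gauge x = 60, y = -45 mm, and moves with the arm. Pinch here from above across gauge x. Below z = 58 mm is the carriage; the blade leaves it to -x at z 44 to 49 mm, 18 mm and more to +y of this point, and passes 6 mm over a seated tube
- button_face (a point): middle of the face of the round blue lock button (22 mm) in the near (-x) side of the grip, standing out 6.5 mm when not pressed, at the height of grip_mid
- pointer_tip (a point): lower tip, on the leading (+y) face, of the pointer turned down from the near end of the arm's steel blade: gauge x = -68, z = 14 mm, and y = -15 mm with the arm home
- set_line (a point): end, next to the pointer, of the white line on the red set mark, a small rider clipped on the rule: gauge x = -75, z = 16 mm; its gauge y is the length to gauge (60 to 130 mm). The arm is set when pointer_tip and set_line have the same gauge y
- thumb_screw (a point): top of the black thumb screw (18 mm) on the mouth of the arm's grey outer tube, at gauge x = 60, y = -88, z = 71 mm; not to be used. The outer tube lies behind it, x 45 to 75, y -290 to -81 mm, top z = 57 mm
- gauge_arm (a joint): extension of the arm along gauge +y in m: 0 = home, 0.165 = end of travel; pointer y = this - 0.015. With the button out the lock pin sits in one of a row of slots 20 mm apart and the arm cannot be pulled; with the button in, the arm slides freely against a return spring of 4 to 6 N
- lock_button (a joint): press of the blue button along gauge +x in m: 0 = out (locked), 0.006 = fully in. Its spring takes 4.5 N at first, 10 N fully in; the lock is free beyond 0.004. A firm pinch (20 N or more) across the grip presses it fully in; it springs out when let go
- set_mark (a joint): distance of the red set mark's line from the heel face in m. It must not be shifted
- workpiece: the workpiece tube itself, origin at the centre of its underside, y along its length (see tube_mid)
- short_offcut: bystander: short, light grey, rust-spotted square tube, 25 x 25 x 110 mm, lying at the right
Not all that is in view belongs to the job. What is shaped like the workpiece but orange, purple or turquoise is not meant.

How it is judged:
By the outcome, as a careful person would: the job done as asked, in the order asked, and still so for the second after the job is handed in, while the arm keeps its last pose, push and grip.
It also fails if it takes over 38 s, if anything falls off the work surface, if the arm or the gripper's body presses on something with over 40 N, if the wrist force passes 120 N, or if a joint passes its speed limit or range.

### The arm

A 6-joint arm with a two-finger parallel gripper is mounted at the origin on a cart in front of the work surface, level with it; the furniture and walls round the work are solid. World frame = base frame: x ahead of the robot, y to its left, z up, the work surface at z = 0. Lengths are in m, angles in degrees, forces in N, time in s.
With the tool pointing down it reaches from about 0.25 to 0.725 m from the base axis. Payload 9.7 kg.
Tool frame: the origin (TCP) lies on the centre line of the jaws, within the pads' length; the fingertips stand 22 mm ahead of it and the grasp point (between the pads) lies 3 mm ahead of it; z points along the fingers, y is the direction in which the jaws open and shut (so a half turn about z gives the same grasp; the last joint's range is limited). The gripper opens to 85 mm and grips with 20 to 120 N. Pads are 22 mm wide; open, the fingers measure 114 mm over their backs; the gripper's body (76 mm by 85 mm) begins 54 mm behind the grasp point. The pads swing forward as they close: fully open they stand 13 mm farther back than shut.
Start: joints at [-70.989, 4.979, 10.078, 95.1, 0, 90], TCP at [0.179, -0.52, 0.253] pointing down, gripper open.
Joint ranges: [-179.16, 179.16], [-48.56, 103.87], [-65.8, 70.77], [-126.05, 130.52], [-82.76, 87.17], [-180, 180]. Speed limits (degrees/s): [127.2, 127.2, 147.25, 180, 180, 180].

### API

Orientations are given as [roll, pitch, yaw] about the fixed x, y, z axes, in that order (R = Rz(yaw) Ry(pitch) Rx(roll)).
In Python, from workcell import get_obs, camera, camera_params, job_done gives the robot as it stands.
- The arm moves only by the tool servo_tool, never from a script. Its argument "steps" is a list of rows, each an object of numbers: "x", "y", "z": the shift along the world's x, y, z in mm; "yaw": the turn about the world's z in degrees. A call has 1 to 12 rows; each row is the pose to reach, as a shift and turn from the pose measured when the call began; what a row does not reach only later rows make up. A row lasts 1/8 s, in which the tool goes at most 62.5 mm and 10.7 degrees, less where a joint would pass 70% of its speed; a pose out of reach is approached as far as the arm can. A call with a gripper value outside its range is refused whole. "grip" is the finger opening in mm, from 0 to 85.4, set as the call begins (left out, the last holds). The fingers move at their own pace and stop on an object; "grip_force" is the grip in N (left out, the last holds). Time passes only in rows, so rows that repeat a pose let the fingers close. It gives the time, the measured TCP pose, the force and the opening at its end, in the units of the state.
- get_obs(): the state, without advancing time (a new reading comes with each control period).
- camera(name): name is "side" or "top" or "wrist"; returns (picture, depth): 420x560x3 uint8, red, green, blue; 420x560 float32, m along the optical axis (not along the pixel's ray), 0 where there is no reading.
- camera_params(name): a dict with "intrinsics" (3x3 intrinsics, pixels), "rvec" (rotation vector, rad) and "tvec" (3), from world to camera coordinates, as OpenCV has them; the wrist camera has in their place "hand_eye" (4x4, takes a point from camera to tool coordinates, whose origin is the TCP and whose axes are the flange's). Camera axes: x right, y down, z forward; pixel columns grow to the right and rows downward; lengths in m; the calibration is good to about 2 mm. A picture is of the moment at which its call begins: read the wrist's pose just before it. camera_params takes no time and is no camera call.
- job_done(): hands the job in, once; it reports no verdict.
The state is a dict: "time": time; "q": joint angles; "qd": joint speeds; "joint_efforts": joint torques, N m; "ee_pos": TCP position; "tcp_rot": TCP orientation; "wrist_force": force on the tool from outside, world axes, zero at the start; "torque": the same for the moment, N m; "opening": finger opening in m.
Only numpy, scipy, OpenCV 4.12 (cv2) and the standard library are available. Lean on these libraries where they do the work, as an engineer would, in place of code of your own. Each camera call takes 0.05 s, during which the arm holds its last target.

## Working session

There is one attempt and no reset: what is moved stays moved. The work goes in short steps, Python scripts to look and compute and a tool call to move; the robot and the scene stay as the last step left them, time stands still between calls to the robot, and variables do not carry over. Pictures are saved under pics/ and viewed, and the job is handed in when it is done.

Besides the shell and the picture viewer there is one more tool, called as a command line: name --argument value ..., lists and objects as JSON in quotes. servo_tool: Moves the arm, as the interface text tells. Its arguments: {"type":"object","properties":{"steps":{"type":"array"},"grip":{"type":"number"},"grip_force":{"type":"number"}},"required":["steps"]}

```bash
mkdir -p pics; ls; cat > h.py <<'E'
import numpy as np,cv2
from workcell import get_obs,camera,camera_params
def save(n,im,s=1): cv2.imwrite(f'pics/{n}.png',cv2.resize(im[:,:,::-1],None,fx=s,fy=s,interpolation=cv2.INTER_CUBIC))
def world(name,depth):
    p=camera_params(name);K=np.array(p['intrinsics'])
    v,u=np.mgrid[:420,:560]
    c=np.stack([(u-K[0,2])/K[0,0]*depth,(v-K[1,2])/K[1,1]*depth,depth],-1)
    R=cv2.Rodrigues(np.array(p['rvec'],float))[0];t=np.array(p['tvec']).ravel()
    return (c-t)@R
E
python3 - <<'E'
from h import *
o=get_obs();print(o)
for n in('side','top'):
    im,d=camera(n);save(n+'0',im,1.4);np.savez(f'{n}0.npz',im=im,d=d)
    p=camera_params(n);print(n,p)
E
```

```text
pics
{'time': 0.0, 'q': array([-7.09901892e+01,  5.01008938e+00,  1.00349427e+01,  9.50991928e+01,
        6.94567571e-04,  8.99981925e+01]), 'qd': array([-0.02660426, -0.08689727,  0.02311886,  0.0159194 ,  0.01449927,
       -0.10911379]), 'joint_efforts': array([-6.72774986e-04, -5.20387101e+01,  4.64805830e+01,  1.63241528e-02,
       -4.38924280e-05,  2.23547005e-06]), 'ee_pos': array([ 0.17909057, -0.51981781,  0.25259712]), 'tcp_rot': array([-1.79925661e+02, -6.96912132e-04,  1.90116173e+01]), 'wrist_force': array([ 0.41355355,  0.51621261, -0.59012882]), 'torque': array([-0.01030919,  0.00374628,  0.01109217]), 'opening': 0.0853261076233364}
side {'intrinsics': array([[400.58360911,   0.        , 278.86144967],
       [  0.        , 400.58360911, 209.85348785],
       [  0.        ,   0.        ,   1.        ]]), 'rvec': array([ 2.20853799, -0.19388381,  0.09740046]), 'tvec': array([-0.48812544,  0.170228  ,  1.36805273])}
top {'intrinsics': array([[441.534692  ,   0.        , 277.13789064],
       [  0.        , 441.534692  , 214.28821642],
       [  0.        ,   0.        ,   1.        ]]), 'rvec': array([ 2.12594403, -2.13557689,  0.18469291]), 'tvec': array([0.13311824, 0.51475283, 1.58525787])}
```

View pics/top0.png

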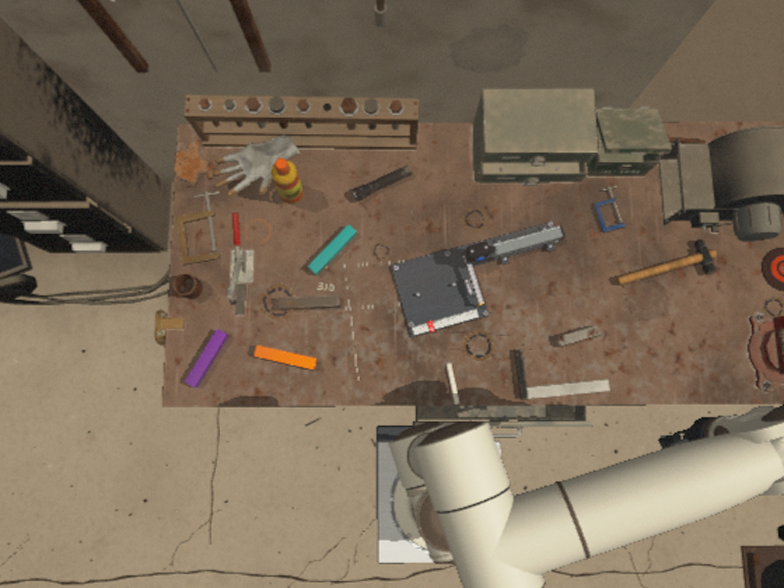

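View pics/side0.png

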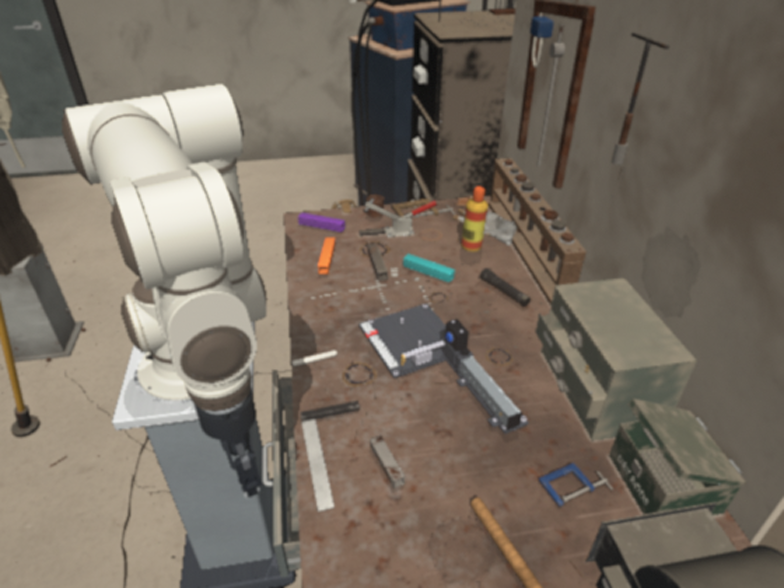

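```bash
python3 - <<'E'
from h import *
z=np.load('top0.npz');im=z['im'];W=world('top',z['d']);np.save('Wtop0.npy',W)
save('c1',im[110:260,185:300],5);save('c2',im[150:250,270:410],5.5)
def p(u,v): u=int(u/1.4);v=int(v/1.4);return W[v,u].round(3)
for n,(u,v) in dict(dark=(305,303),torch=(380,183),table=(380,340),orange=(285,357),teal=(332,249),off=(577,336),plate=(430,290),grip=(480,252)).items(): print(n,p(u,v))
E
```

```text
dark [0.512 0.355 0.031]
torch [0.849 0.153 0.028]
table [ 0.418  0.154 -0.005]
orange [0.368 0.403 0.031]
teal [0.661 0.282 0.031]
off [ 0.419 -0.366  0.029]
plate [0.548 0.018 0.013]
grip [ 0.628 -0.103  0.108]
```

View pics/c1.png

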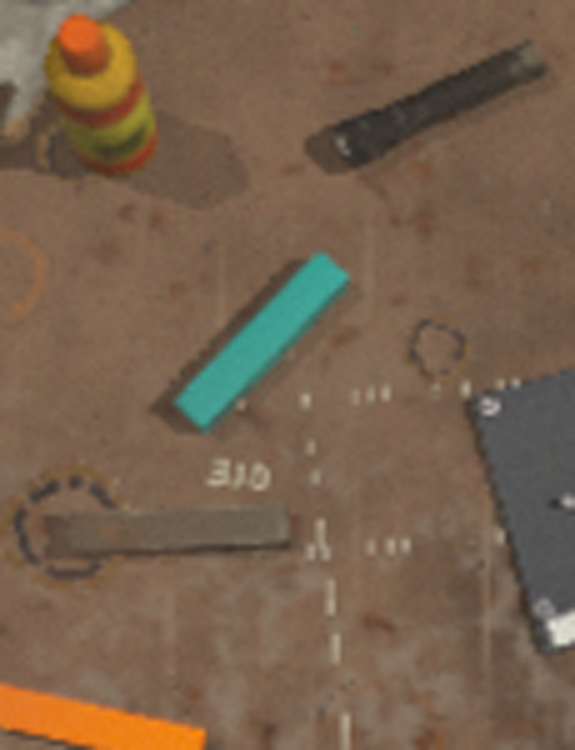

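View pics/c2.png

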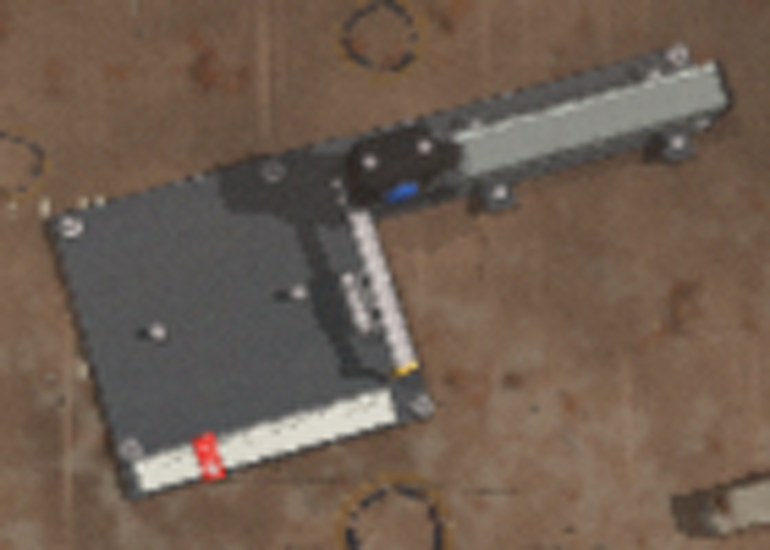

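```bash
cat >> h.py <<'E'
def ray(name,uv,z):
    p=camera_params(name);K=np.array(p['intrinsics']);uv=np.atleast_2d(np.array(uv,float))
    d=np.c_[(uv[:,0]-K[0,2])/K[0,0],(uv[:,1]-K[1,2])/K[1,1],np.ones(len(uv))]
    R=cv2.Rodrigues(np.array(p['rvec'],float))[0];t=np.array(p['tvec']).ravel()
    C=-R.T@t;d=d@R
    return C+d*((z-C[2])/d[:,2])[:,None]
def Rw(o):
    from scipy.spatial.transform import Rotation as Ro
    return Ro.from_euler('xyz',o['tcp_rot'],degrees=True).as_matrix()
def wray(o,uv,z):
    p=camera_params('wrist');K=np.array(p['intrinsics']);H=np.array(p['hand_eye']);uv=np.atleast_2d(np.array(uv,float))
    d=np.c_[(uv[:,0]-K[0,2])/K[0,0],(uv[:,1]-K[1,2])/K[1,1],np.ones(len(uv))]
    R=Rw(o)@H[:3,:3];C=o['ee_pos']+Rw(o)@H[:3,3];d=d@R.T
    return C+d*((z-C[2])/d[:,2])[:,None]
def wproj(o,P):
    p=camera_params('wrist');K=np.array(p['intrinsics']);H=np.array(p['hand_eye'])
    R=Rw(o)@H[:3,:3];C=o['ee_pos']+Rw(o)@H[:3,3]
    c=(np.atleast_2d(P)-C)@R; c=c@K.T; return c[:,:2]/c[:,2:]
def wcloud(o,depth):
    p=camera_params('wrist');K=np.array(p['intrinsics']);H=np.array(p['hand_eye'])
    v,u=np.mgrid[:420,:560]
    c=np.stack([(u-K[0,2])/K[0,0]*depth,(v-K[1,2])/K[1,1]*depth,depth],-1)
    return c@(Rw(o)@H[:3,:3]).T+o['ee_pos']+Rw(o)@H[:3,3]
E
python3 - <<'E'
from h import *
print(camera_params('wrist'))
c2=lambda l:[(270+u/5.5,150+v/5.5) for u,v in l]
c=ray('top',c2([(47,220),(130,497),(435,405)]),.008);print(c.round(4))
e=c[0]-c[1];print('x dir',np.degrees(np.arctan2(e[1],e[0])),np.linalg.norm(e)); e=c[1]-c[2];print('y dir',np.degrees(np.arctan2(e[1],e[0])),np.linalg.norm(e))
print('pins',ray('top',c2([(157,331),(298,292)]),.024).round(4))
c1=[(185+u/5,110+v/5) for u,v in [(45,518),(285,505),(292,545),(48,557)]]
c=ray('top',c1,.03);print(c.round(4),c.mean(0))
E
```

```text
{'intrinsics': array([[335.59427147,   0.        , 278.20047431],
       [  0.        , 335.59427147, 210.0198416 ],
       [  0.        ,   0.        ,   1.        ]]), 'hand_eye': array([[ 9.18514433e-04, -9.45175011e-01, -3.26562942e-01,
         8.45818441e-02],
       [ 9.99999533e-01,  9.65797025e-04,  1.73528284e-05,
         1.59050880e-03],
       [ 2.98992058e-04, -3.26562805e-01,  9.45175457e-01,
        -1.20735927e-01],
       [ 0.00000000e+00,  0.00000000e+00,  0.00000000e+00,
         1.00000000e+00]])}
[[ 0.6158  0.125   0.008 ]
 [ 0.4226  0.0696  0.008 ]
 [ 0.4848 -0.1397  0.008 ]]
x dir 16.009002170015574 0.2009971603332414
y dir 106.5711743176247 0.2183578434162296
pins [[ 0.5342  0.0505  0.024 ]
 [ 0.5609 -0.0461  0.024 ]]
[[0.5219 0.4406 0.03  ]
 [0.531  0.2618 0.03  ]
 [0.5007 0.2563 0.03  ]
 [0.4925 0.4376 0.03  ]] [0.51153702 0.34908694 0.03      ]
```

servo_tool --steps '[{"x": 15, "y": 35, "z": 10, "yaw": 7}, {"x": 45, "y": 90, "z": 20, "yaw": 14}, {"x": 75, "y": 145, "z": 30, "yaw": 22}, {"x": 105, "y": 200, "z": 40, "yaw": 30}, {"x": 135, "y": 255, "z": 50, "yaw": 38}, {"x": 165, "y": 310, "z": 50, "yaw": 46}, {"x": 195, "y": 365, "z": 50, "yaw": 54}, {"x": 225, "y": 420, "z": 50, "yaw": 62}, {"x": 255, "y": 475, "z": 50, "yaw": 70}, {"x": 285, "y": 530, "z": 50, "yaw": 78}, {"x": 310, "y": 565, "z": 50, "yaw": 84}, {"x": 320, "y": 580, "z": 50, "yaw": 87}]'

```text
time: 1.6
ee_pos: [0.4998, 0.0622, 0.3017]
tcp_rot: [-179.8, -0.0, 106.3]
wrist_force: [-0.1, -0.6, 0.2]
opening: 0.0855
```

```bash
cat > shot.py <<'E'
import sys
from h import *
n=sys.argv[1];o=get_obs();im,d=camera('wrist');save(n,im,1.4);np.savez(n+'.npz',im=im,d=d,o=o)
print({k:np.round(o[k],4) for k in('time','ee_pos','tcp_rot','wrist_force','opening')})
E
python3 shot.py w1
```

```text
{'time': np.float64(1.6), 'ee_pos': array([0.4998, 0.0622, 0.3017]), 'tcp_rot': array([-1.798384e+02, -2.130000e-02,  1.062873e+02]), 'wrist_force': array([-0.0753, -0.6018,  0.1708]), 'opening': np.float64(0.0855)}
```

View pics/w1.png

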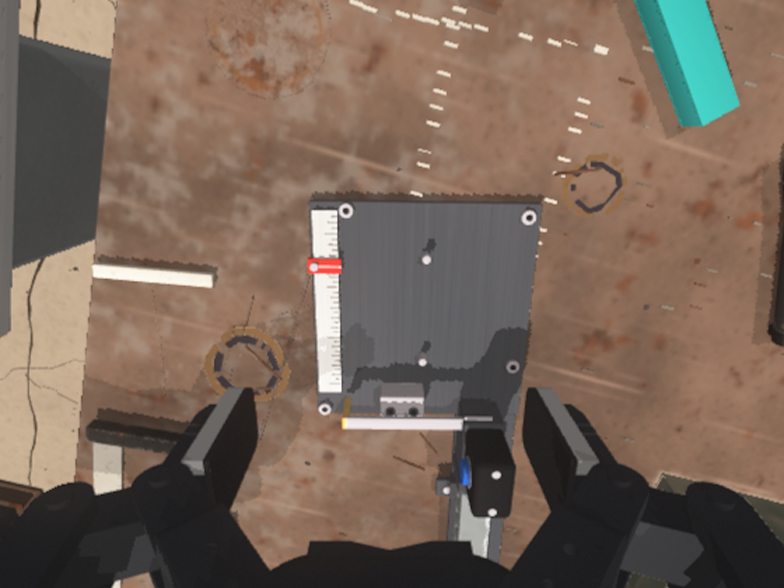

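```bash
python3 - <<'E'
from h import *
z=np.load('w1.npz',allow_pickle=True)
save('c3',z['im'][130:330,210:390],4)
E
```

```text
(no output)
```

View pics/c3.png

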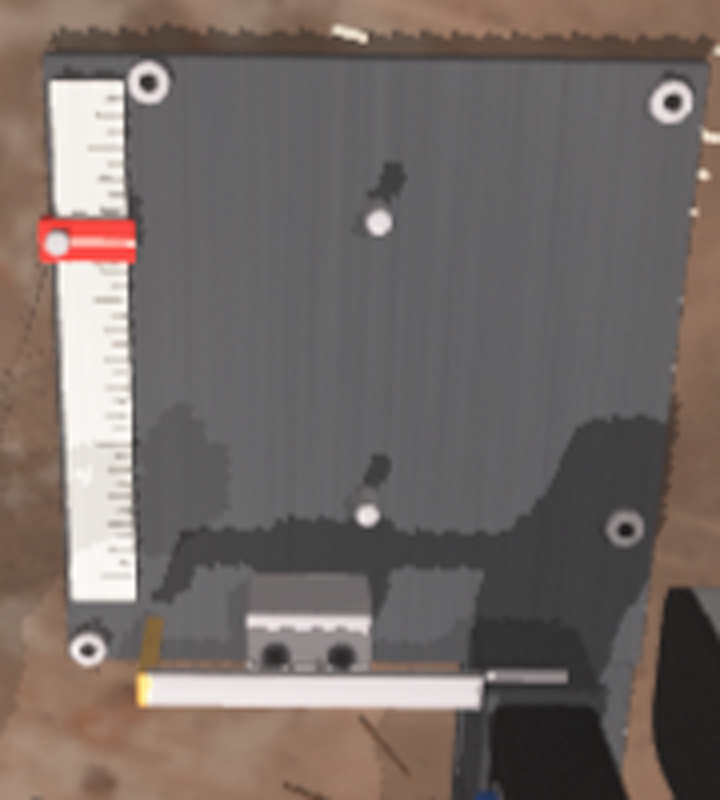

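```bash
python3 - <<'E'
from h import *
from scipy.optimize import least_squares
z=np.load('w1.npz',allow_pickle=True);o=z['o'].item()
P=np.array([[4,130,24],[4,30,24],[-100,178,8],[105,178,8],[-36,0,36],[6,0,36],[-75,-15+0,12]],float)[:6]/1e3
uv=np.array([[378,221],[368,515],[45,57],[706,65],[247,614],[370,614]])/4+[210,130]-.5+.125
def g2w(p,P): c,s=np.cos(p[2]),np.sin(p[2]);return np.c_[P[:,0]*c-P[:,1]*s+p[0],P[:,0]*s+P[:,1]*c+p[1],P[:,2]+p[3]]
f=lambda p:(wproj(o,g2w(p,P))-uv).ravel()
r=least_squares(f,[.565,-.076,np.radians(16),0]);print(r.x,np.degrees(r.x[2]),f(r.x).reshape(-1,2).round(2))
f3=lambda p:f(np.r_[p,0]);r3=least_squares(f3,r.x[:3]);print(r3.x,np.degrees(r3.x[2]),f3(r3.x).reshape(-1,2).round(2))
p=np.r_[r3.x,0]
def inv(p,w): c,s=np.cos(p[2]),np.sin(p[2]);d=w[:,:2]-p[:2];return np.c_[d[:,0]*c+d[:,1]*s,-d[:,0]*s+d[:,1]*c]
for q in (r.x,p):
    print('set',inv(q,wray(o,np.array([[135,243]])/4+[210,130]-.375,.016+q[3]))*1e3, 'ptr top front?',inv(q,wray(o,np.array([[140,674]])/4+[210,130]-.375,.049+q[3]))*1e3)
    print('seat,grip',g2w(q,np.array([[-15,80,23],[60,-45,84]])/1e3))
np.save('g.npy',p)
E
```

```text
[ 0.56839245 -0.07837649  0.27355573 -0.00382915] 15.67358857647524 [[ 0.04  0.91]
 [-0.23  0.05]
 [-0.4  -0.09]
 [ 0.29 -0.08]
 [-0.27 -0.61]
 [ 0.57 -0.24]]
[ 0.56781561 -0.07722683  0.2735452 ] 15.672985299535087 [[ 0.1   0.72]
 [-0.2   0.53]
 [-1.16 -0.7 ]
 [ 1.16 -0.67]
 [-0.52  0.09]
 [ 0.61  0.47]]
set [[-72.18514287 120.92728143]] ptr top front? [[-70.25551107 -15.9068354 ]]
seat,grip [[ 0.53233768 -0.00540353  0.01917085]
 [ 0.63831849 -0.10549383  0.08017085]]
set [[-71.53110432 120.74319676]] ptr top front? [[-69.58372429 -14.60757224]]
seat,grip [[ 0.53176161 -0.00425349  0.023     ]
 [ 0.63774136 -0.10434491  0.084     ]]
```

servo_tool --steps '[{"x": 2, "y": 40, "z": -15, "yaw": -2}, {"x": 4, "y": 95, "z": -40, "yaw": -5}, {"x": 6, "y": 150, "z": -70, "yaw": -8}, {"x": 8, "y": 205, "z": -95, "yaw": -11}, {"x": 10, "y": 255, "z": -120, "yaw": -13}, {"x": 10, "y": 278, "z": -135, "yaw": -13}, {"x": 10, "y": 278, "z": -140, "yaw": -13}]'

```text
time: 2.52
ee_pos: [0.5099, 0.3404, 0.1603]
tcp_rot: [-179.8, 0.0, 93.4]
wrist_force: [-0.9, -1.0, 0.3]
opening: 0.0854
```

```bash
python3 shot.py w2
```

```text
{'time': np.float64(2.525), 'ee_pos': array([0.5099, 0.3404, 0.1603]), 'tcp_rot': array([-1.797599e+02,  2.770000e-02,  9.342020e+01]), 'wrist_force': array([-0.8986, -1.0228,  0.2998]), 'opening': np.float64(0.0854)}
```

View pics/w2.png

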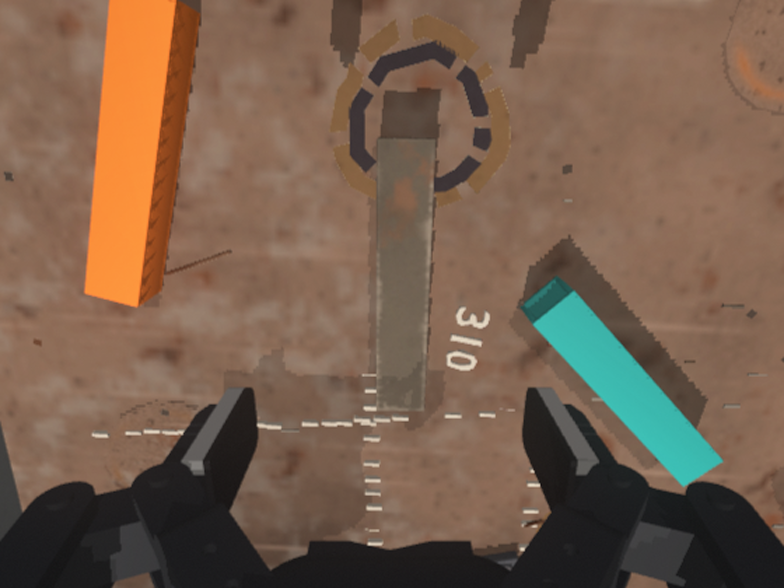

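```bash
python3 - <<'E'
from h import *
z=np.load('w2.npz',allow_pickle=True);o=z['o'].item()
uv=np.array([[378,138],[435,138],[425,411],[376,409.]])/1.4
c=wray(o,uv,.03);print(c.round(4));a=(c[0]+c[1])/2;b=(c[2]+c[3])/2;e=a-b
print('mid',(a+b)/2,'len',np.linalg.norm(e),'w',np.linalg.norm(c[0]-c[1]),np.linalg.norm(c[2]-c[3]),'axis',np.degrees(np.arctan2(e[1],e[0])))
Wc=wcloud(o,z['d']); print(Wc[200:280:20,285].round(3), Wc[200,250])
save('c4',z['im'][50:310,230:350],3)
E
```

```text
[[0.4995 0.4197 0.03  ]
 [0.5284 0.4214 0.03  ]
 [0.537  0.2614 0.03  ]
 [0.5067 0.261  0.03  ]]
mid [0.51788764 0.34087801 0.03      ] len 0.15954458026533755 w 0.028895651276891338 0.03031823936588327 axis 92.82362995584234
[[0.515 0.345 0.03 ]
 [0.516 0.329 0.031]
 [0.518 0.311 0.03 ]
 [0.519 0.293 0.03 ]] [ 0.48551639  0.33322131 -0.00200503]
```

View pics/c4.png

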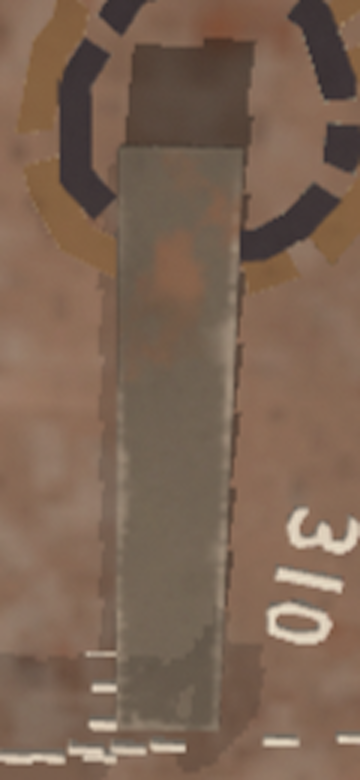

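servo_tool --steps '[{"x": 8, "y": 0.5, "z": -30, "yaw": -0.6}, {"x": 8, "y": 0.5, "z": -75, "yaw": -0.6}, {"x": 8, "y": 0.5, "z": -110, "yaw": -0.6}, {"x": 8, "y": 0.5, "z": -128, "yaw": -0.6}, {"x": 8, "y": 0.5, "z": -133, "yaw": -0.6}, {"x": 8, "y": 0.5, "z": -133, "yaw": -0.6}]' --grip 60

```text
time: 3.32
ee_pos: [0.5188, 0.34, 0.0289]
tcp_rot: [-179.9, -0.0, 92.7]
wrist_force: [0.5, 0.0, 0.8]
opening: 0.0601
```

```bash
python3 shot.py w3
```

```text
{'time': np.float64(3.325), 'ee_pos': array([0.5188, 0.34  , 0.0289]), 'tcp_rot': array([-1.798606e+02, -1.600000e-02,  9.274700e+01]), 'wrist_force': array([0.4548, 0.0338, 0.7607]), 'opening': np.float64(0.0601)}
```

View pics/w3.png

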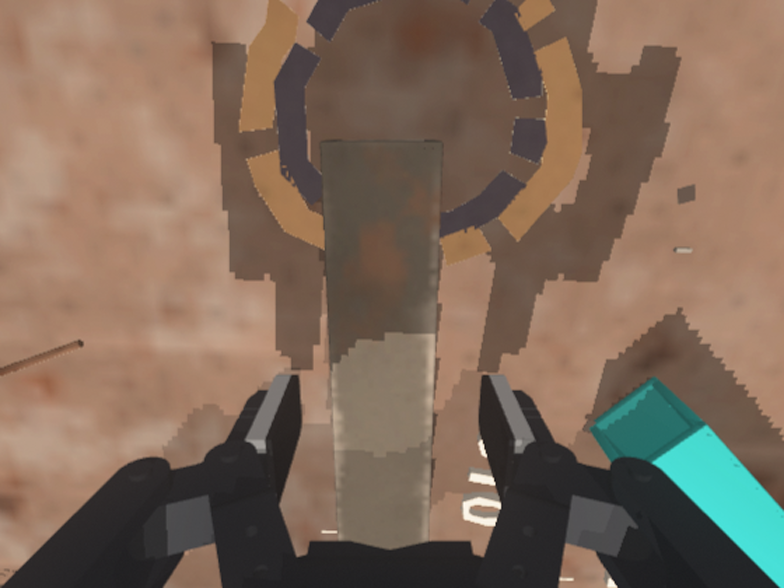

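servo_tool --steps '[{"z": -2}, {"z": -2}, {"z": -2}, {"z": -2}, {"z": -2}, {"z": -2}]' --grip 20 --grip_force 60

```text
schema error: expected keys x, y, z, yaw
```

servo_tool --steps '[{"x": 0, "y": 0, "z": -2, "yaw": 0}, {"x": 0, "y": 0, "z": -2, "yaw": 0}, {"x": 0, "y": 0, "z": -2, "yaw": 0}, {"x": 0, "y": 0, "z": -2, "yaw": 0}, {"x": 0, "y": 0, "z": -2, "yaw": 0}]' --grip 20 --grip_force 60

```text
time: 4.0
ee_pos: [0.519, 0.3406, 0.0283]
tcp_rot: [-179.9, -0.1, 92.8]
wrist_force: [-2.7, -1.1, 7.0]
opening: 0.0288
```

servo_tool --steps '[{"x": 0, "y": 0, "z": 25, "yaw": 0}, {"x": 0, "y": -15, "z": 65, "yaw": 0}, {"x": 0, "y": -55, "z": 80, "yaw": 2}, {"x": -1, "y": -105, "z": 80, "yaw": 4}, {"x": -2, "y": -155, "z": 80, "yaw": 6}, {"x": -3, "y": -205, "z": 80, "yaw": 8}, {"x": -4, "y": -255, "z": 80, "yaw": 10}, {"x": -5, "y": -300, "z": 80, "yaw": 12}, {"x": -5, "y": -328, "z": 70, "yaw": 12.9}, {"x": -5, "y": -334, "z": 50, "yaw": 12.9}, {"x": -5, "y": -334, "z": 35, "yaw": 12.9}, {"x": -5, "y": -334, "z": 30, "yaw": 12.9}]'

```text
time: 5.5
ee_pos: [0.5133, 0.007, 0.0571]
tcp_rot: [-179.8, -0.1, 105.7]
wrist_force: [-0.6, -0.0, -4.1]
opening: 0.029
```

```bash
python3 shot.py w4
```

```text
{'time': np.float64(5.5), 'ee_pos': array([0.5133, 0.007 , 0.0571]), 'tcp_rot': array([-1.798153e+02, -1.102000e-01,  1.056977e+02]), 'wrist_force': array([-0.6128, -0.0377, -4.0674]), 'opening': np.float64(0.029)}
```

View pics/w4.png

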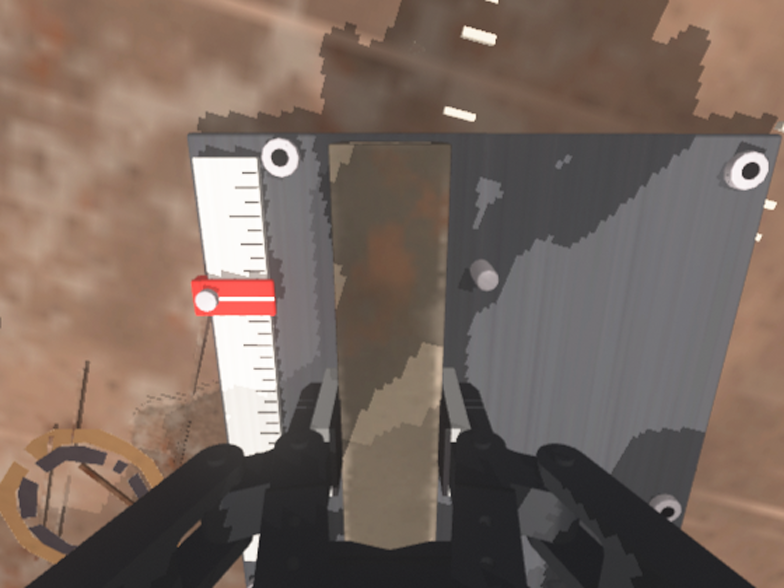

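servo_tool --steps '[{"x": 0, "y": 0, "z": -8, "yaw": 0}, {"x": 0, "y": 0, "z": -15, "yaw": 0}, {"x": 0, "y": 0, "z": -19, "yaw": 0}, {"x": 0, "y": 0, "z": -20, "yaw": 0}]'

```text
time: 6.05
ee_pos: [0.5133, 0.0071, 0.0368]
tcp_rot: [-179.8, -0.1, 105.7]
wrist_force: [-0.4, -0.0, -4.2]
opening: 0.0286
```

servo_tool --steps '[{"x": 4, "y": 1, "z": -0.5, "yaw": 0}, {"x": 9, "y": 2, "z": -0.5, "yaw": 0}, {"x": 13, "y": 0, "z": -0.5, "yaw": 0}, {"x": 15, "y": -5, "z": -0.5, "yaw": 0}, {"x": 16, "y": -9, "z": -0.5, "yaw": 0}, {"x": 16, "y": -9, "z": -0.5, "yaw": 0}]'

```text
time: 6.8
ee_pos: [0.5293, -0.0024, 0.0363]
tcp_rot: [-179.8, -0.1, 105.7]
wrist_force: [1.1, -0.1, -4.3]
opening: 0.0291
```

```bash
python3 shot.py w5
```

```text
{'time': np.float64(6.8), 'ee_pos': array([ 0.5293, -0.0024,  0.0363]), 'tcp_rot': array([-1.798076e+02, -1.006000e-01,  1.056809e+02]), 'wrist_force': array([ 1.1157, -0.1008, -4.3064]), 'opening': np.float64(0.0291)}
```

View pics/w5.png

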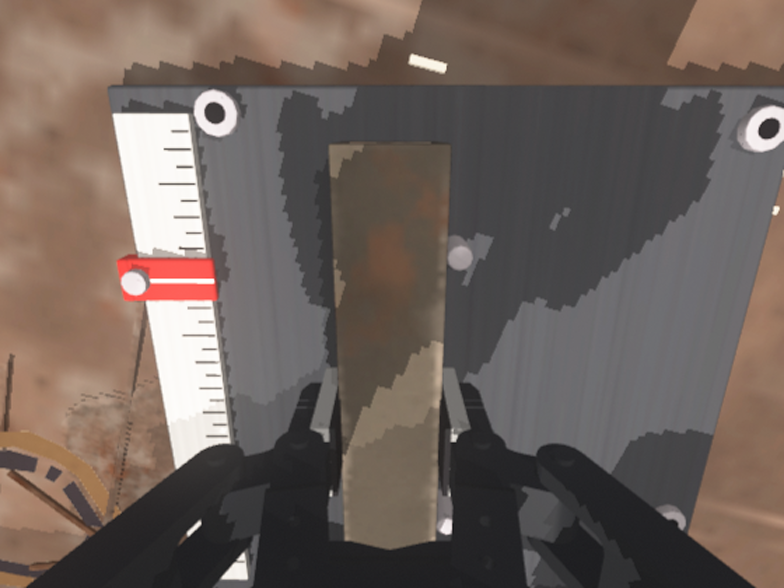

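servo_tool --steps '[{"x": 0.3, "y": -1, "z": -0.3, "yaw": 0}, {"x": 0.6, "y": -2, "z": -0.5, "yaw": 0}, {"x": 0.8, "y": -3, "z": -0.8, "yaw": 0}, {"x": 0.8, "y": -3, "z": -0.8, "yaw": 0}]'

```text
time: 7.35
ee_pos: [0.5303, -0.0045, 0.0363]
tcp_rot: [-179.9, -0.2, 105.7]
wrist_force: [-3.4, 6.5, 3.8]
opening: 0.0289
```

servo_tool --steps '[{"x": 1.1, "y": -0.6, "z": -0.4, "yaw": 0}, {"x": 2.1, "y": -0.4, "z": -0.4, "yaw": 0}, {"x": 2.6, "y": -0.2, "z": -0.4, "yaw": 0}, {"x": 2.6, "y": -0.2, "z": -0.4, "yaw": 0}]'

```text
time: 7.85
ee_pos: [0.5308, -0.0044, 0.0364]
tcp_rot: [-179.7, -0.3, 105.7]
wrist_force: [-15.2, 4.2, 10.9]
opening: 0.0286
```

servo_tool --steps '[{"x": 2, "y": -0.5, "z": 0.5, "yaw": 0}, {"x": 2.5, "y": -0.5, "z": 0.5, "yaw": 0}, {"x": 2.5, "y": -0.5, "z": 0.5, "yaw": 0}]' --grip_force 20

```text
time: 8.22
ee_pos: [0.5311, -0.0043, 0.0364]
tcp_rot: [-179.4, -0.4, 105.7]
wrist_force: [-11.3, 6.3, 4.4]
opening: 0.0289
```

```bash
python3 shot.py w6; python3 - <<'E'
from h import *
z=np.load('w6.npz',allow_pickle=True);o=z['o'].item();g=np.load('g.npy');c,s=np.cos(g[2]),np.sin(g[2])
G=lambda P:np.c_[P[:,0]*c-P[:,1]*s+g[0],P[:,0]*s+P[:,1]*c+g[1],P[:,2]]
print((wproj(o,G(np.array([[0,160,38],[-30,160,38],[0,0,38],[4,130,24],[-100,178,8]])/1e3))*1.4).round(1))
E
```

```text
{'time': np.float64(8.225), 'ee_pos': array([ 0.5311, -0.0043,  0.0364]), 'tcp_rot': array([-179.4175,   -0.3951,  105.7093]), 'wrist_force': array([-11.3488,   6.251 ,   4.4146]), 'opening': np.float64(0.0289)}
[[452.5 144.1]
 [329.  143.9]
 [432.2 622. ]
 [456.1 251.5]
 [101.2  77.2]]
```

View pics/w6.png

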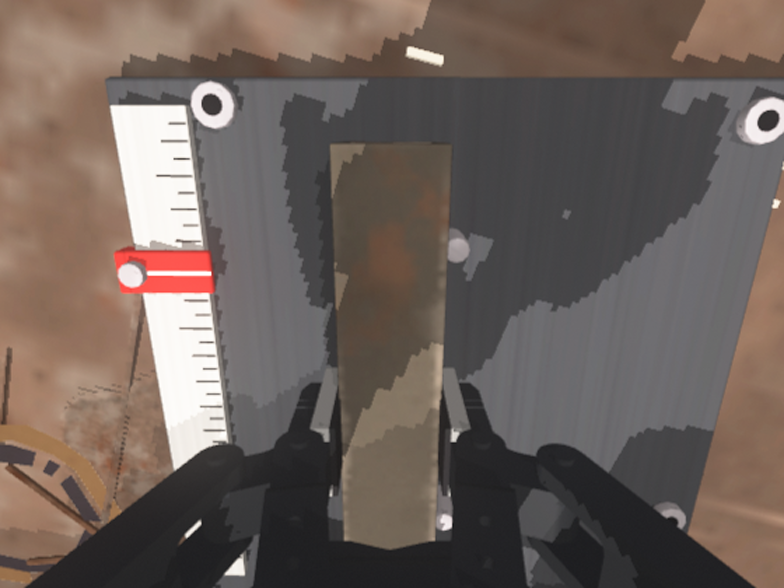

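servo_tool --steps '[{"x": 0, "y": 0, "z": 0.5, "yaw": 0}, {"x": 0, "y": 0, "z": 1, "yaw": 0}, {"x": 0, "y": 0, "z": 1, "yaw": 0}, {"x": 2, "y": 0.5, "z": 1, "yaw": 0}, {"x": 4, "y": 1, "z": 1, "yaw": 0}, {"x": 5.5, "y": 1.5, "z": 1, "yaw": 0}, {"x": 6.5, "y": 1.7, "z": 1, "yaw": 0}]' --grip 40

```text
time: 9.15
ee_pos: [0.5365, -0.003, 0.0374]
tcp_rot: [-179.3, -0.4, 105.7]
wrist_force: [-10.3, -3.1, 8.1]
opening: 0.0398
```

servo_tool --steps '[{"x": -5.2, "y": -1.4, "z": 1, "yaw": 0}, {"x": -5.2, "y": -1.4, "z": 15, "yaw": 0}, {"x": -5.2, "y": -1.4, "z": 50, "yaw": 0}, {"x": -8, "y": 8, "z": 90, "yaw": 0}, {"x": -14, "y": 28, "z": 140, "yaw": 0}, {"x": -20, "y": 50, "z": 175, "yaw": 0}, {"x": -21, "y": 56, "z": 183, "yaw": 0}, {"x": -21, "y": 56, "z": 183, "yaw": 0}]' --grip 40

```text
time: 10.15
ee_pos: [0.5157, 0.0532, 0.2208]
tcp_rot: [-179.3, -0.4, 105.7]
wrist_force: [1.1, -0.0, 0.4]
opening: 0.0401
```

```bash
python3 shot.py w7
```

```text
{'time': np.float64(10.15), 'ee_pos': array([0.5157, 0.0532, 0.2208]), 'tcp_rot': array([-179.3138,   -0.3718,  105.7398]), 'wrist_force': array([ 1.1439, -0.0123,  0.3851]), 'opening': np.float64(0.0401)}
```

View pics/w7.png

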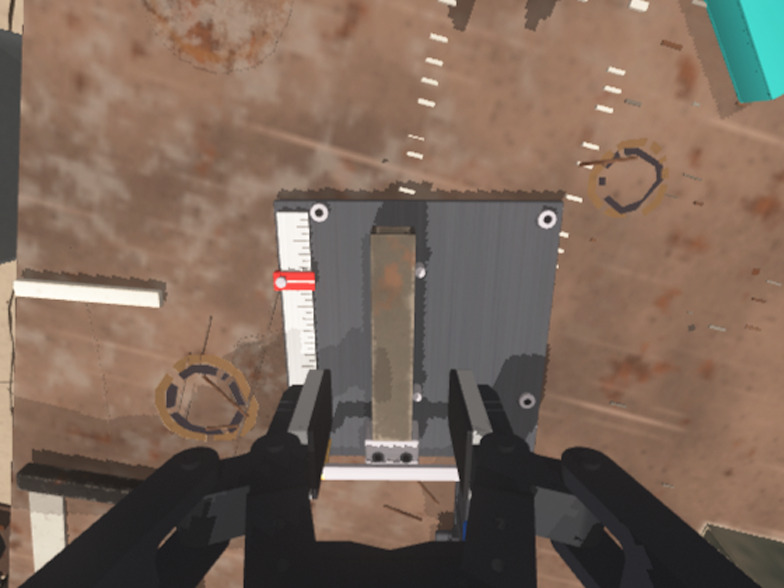

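```bash
python3 - <<'E'
from h import *
z=np.load('w7.npz',allow_pickle=True)
save('c5',z['im'][155:340,245:325],4);save('c6',z['im'][135:285,190:330],5)
E
```

```text
(no output)
```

View pics/c5.png

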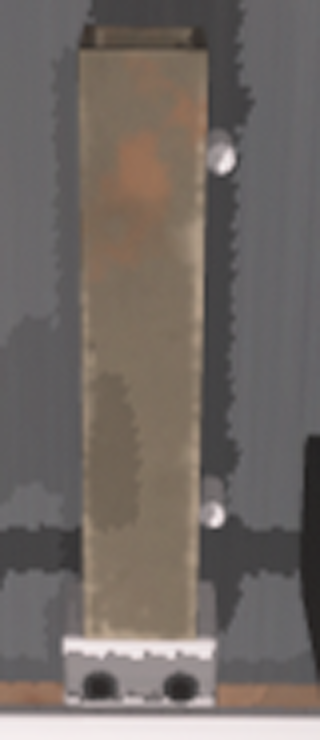

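View pics/c6.png

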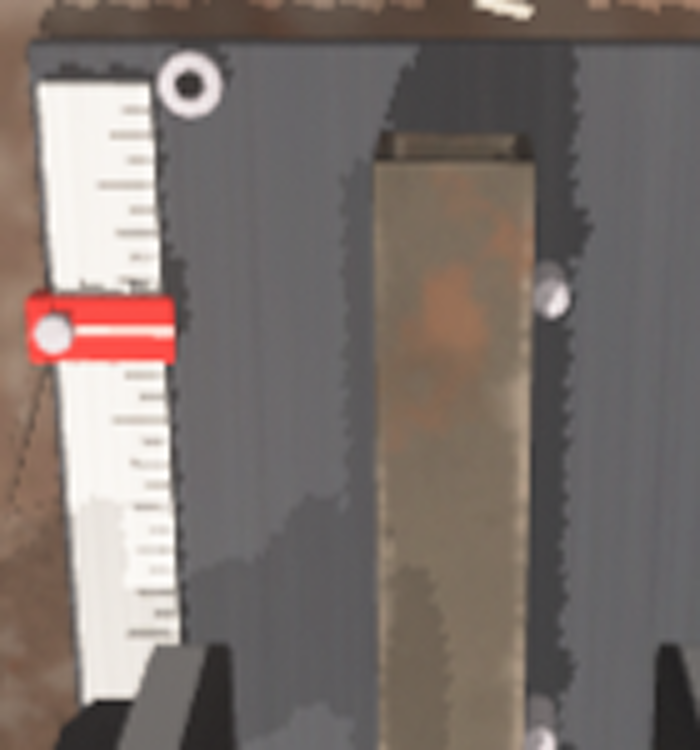

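```bash
cat >> h.py <<'E'
def inv(p,w):
    c,s=np.cos(p[2]),np.sin(p[2]);d=w[:,:2]-p[:2];return np.c_[d[:,0]*c+d[:,1]*s,-d[:,0]*s+d[:,1]*c]*1e3
def g2w(p,P):
    P=np.array(P,float)/1e3;c,s=np.cos(p[2]),np.sin(p[2]);return np.c_[P[:,0]*c-P[:,1]*s+p[0],P[:,0]*s+P[:,1]*c+p[1],P[:,2]]
E
python3 - <<'E'
from h import *
from scipy.optimize import least_squares
z=np.load('w7.npz',allow_pickle=True);o=z['o'].item();g=np.load('g.npy')
f=lambda uv:np.array(uv,float)/4+[245,155]-.375
f6=lambda uv:np.array(uv,float)/5+[190,135]-.4
P=[[4,130,24],[4,30,24],[-36,0,36],[6,0,36],[-100,178,8]]
uv=np.r_[f([[224,156],[213,514],[64,642],[214,641]]),f6([[30,42]])]
r=least_squares(lambda p:(wproj(o,g2w(p,P))-uv).ravel(),g[:3]);g2=r.x
print(g2,np.degrees(g2[2]),r.fun.reshape(-1,2).round(2), 'old',g)
print('tube',inv(g2,wray(o,f([[80,49],[208,48],[197,638],[86,636]]),.038)).round(2))
print('set',inv(g2,wray(o,f6([[172,332]]),.016)))
np.save('g2.npy',g2)
print('grip',g2w(g2,[[60,-45,84]]),g2w(g,[[60,-45,84]]))
E
```

```text
[ 0.56814068 -0.07715157  0.26870865] 15.395871509489552 [[-0.35  1.28]
 [-0.19  0.83]
 [-0.37 -1.29]
 [ 1.18 -0.52]
 [-0.22 -0.44]] old [ 0.56781561 -0.07722683  0.2735452   0.        ]
tube [[-3.0240e+01  1.6040e+02]
 [-9.2000e-01  1.6091e+02]
 [ 6.0000e-02  1.6400e+00]
 [-2.9580e+01  1.8100e+00]]
set [[-72.97406977 120.42816946]]
grip [[ 0.63793446 -0.10460753  0.084     ]] [[ 0.63774136 -0.10434491  0.084     ]]
```

servo_tool --steps '[{"x": -10, "y": 40, "z": -20, "yaw": 0}, {"x": -13.6, "y": 48.4, "z": -70, "yaw": 0}, {"x": -13.6, "y": 48.4, "z": -120, "yaw": 0}, {"x": -13.6, "y": 48.4, "z": -165, "yaw": 0}, {"x": -13.6, "y": 48.4, "z": -178, "yaw": 0}, {"x": -12, "y": 43, "z": -178, "yaw": 0}, {"x": -10.6, "y": 38, "z": -178, "yaw": 0}, {"x": -10, "y": 35, "z": -178, "yaw": 0}]' --grip 0

```text
time: 11.2
ee_pos: [0.5065, 0.0875, 0.0433]
tcp_rot: [-179.4, -0.4, 105.7]
wrist_force: [-0.1, 0.0, 0.2]
opening: 0.0001
```

```bash
python3 shot.py w8
```

```text
{'time': np.float64(11.2), 'ee_pos': array([0.5065, 0.0875, 0.0433]), 'tcp_rot': array([-179.358 ,   -0.3679,  105.6814]), 'wrist_force': array([-0.1042,  0.0358,  0.2022]), 'opening': np.float64(0.0001)}
```

View pics/w8.png

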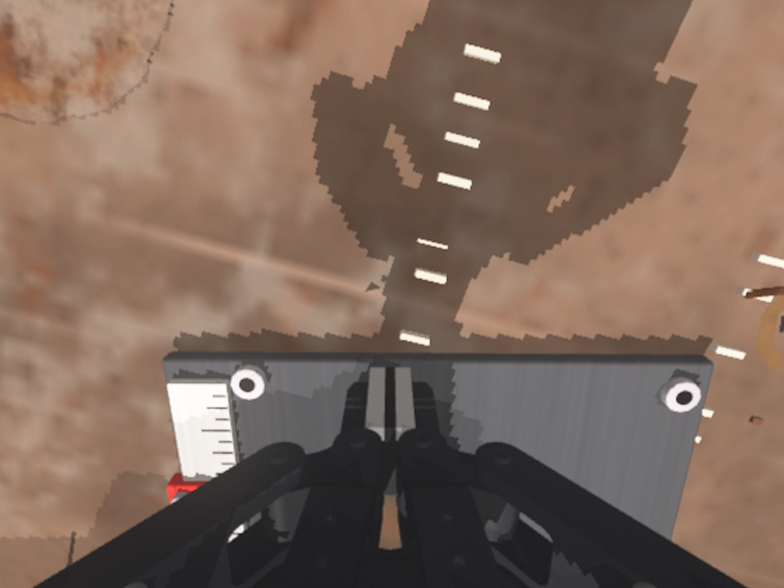

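servo_tool --steps '[{"x": 0.5, "y": -2, "z": 0, "yaw": 0}, {"x": 1, "y": -3.5, "z": 0, "yaw": 0}, {"x": 1.2, "y": -4.5, "z": 0, "yaw": 0}, {"x": 1.4, "y": -5, "z": 0, "yaw": 0}]'

```text
time: 11.75
ee_pos: [0.5072, 0.0848, 0.0436]
tcp_rot: [-179.4, -0.7, 105.8]
wrist_force: [-4.7, 17.6, 2.5]
opening: -0.0
```

servo_tool --steps '[{"x": -1.5, "y": 5, "z": 3, "yaw": 0}, {"x": -2, "y": 7, "z": 40, "yaw": 0}, {"x": 0, "y": 5, "z": 90, "yaw": 0}, {"x": 15, "y": -20, "z": 130, "yaw": 0}, {"x": 40, "y": -60, "z": 160, "yaw": 0}, {"x": 65, "y": -100, "z": 167, "yaw": 0}, {"x": 90, "y": -140, "z": 167, "yaw": 0}, {"x": 115, "y": -175, "z": 167, "yaw": 0}, {"x": 128, "y": -189, "z": 165, "yaw": 0}, {"x": 128, "y": -189, "z": 160, "yaw": 0}]' --grip 70

```text
time: 13.0
ee_pos: [0.6357, -0.1052, 0.2031]
tcp_rot: [-179.4, -0.7, 105.7]
wrist_force: [0.4, 0.9, -0.1]
opening: 0.0702
```

```bash
python3 shot.py w9
```

```text
{'time': np.float64(13.0), 'ee_pos': array([ 0.6357, -0.1052,  0.2031]), 'tcp_rot': array([-179.3548,   -0.6958,  105.7037]), 'wrist_force': array([ 0.3985,  0.8986, -0.0525]), 'opening': np.float64(0.0702)}
```

View pics/w9.png

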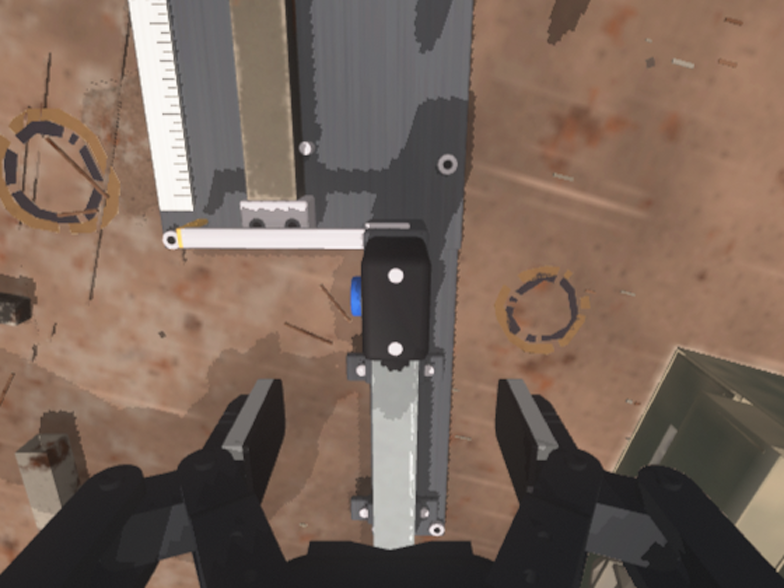

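```bash
python3 - <<'E'
from h import *
z=np.load('w9.npz',allow_pickle=True);o=z['o'].item();g=np.load('g.npy')
uv=np.array([[396,275],[395,349],[363,300],[429,300]])/1.4
w=wray(o,uv,.110);print(w.round(4),inv(g,w).round(1)); print('tcp',inv(g,o['ee_pos'][None]).round(1))
b=wray(o,np.array([[352,297]])/1.4,.084);print('btn',inv(g,b))
t=g2w(g,[[57,-45,87]]);print((t-o['ee_pos'])*1e3)
E
```

```text
[[ 0.6328 -0.0858  0.11  ]
 [ 0.643  -0.123   0.11  ]
 [ 0.6209 -0.1022  0.11  ]
 [ 0.6516 -0.0935  0.11  ]] [[ 60.3 -25.8]
 [ 60.  -64.3]
 [ 44.4 -38.4]
 [ 76.3 -38.3]]
tcp [[ 57.8 -45.3]]
btn [[ 36.62503734 -45.75538634]]
[[-8.49952287e-01  8.70163968e-02 -1.16054153e+02]]
```

servo_tool --steps '[{"x": 2, "y": 0.8, "z": -30, "yaw": 0}, {"x": 2, "y": 0.8, "z": -70, "yaw": 0}, {"x": 2, "y": 0.8, "z": -100, "yaw": 0}, {"x": 2, "y": 0.8, "z": -114, "yaw": 0}, {"x": 2, "y": 0.8, "z": -116, "yaw": 0}, {"x": 2, "y": 0.8, "z": -116, "yaw": 0}]'

```text
time: 13.8
ee_pos: [0.6375, -0.1034, 0.0878]
tcp_rot: [-179.4, -0.7, 105.8]
wrist_force: [-0.2, -0.0, 0.5]
opening: 0.0702
```

servo_tool --steps '[{"x": 0, "y": 0, "z": 0, "yaw": 0}, {"x": 0, "y": 0, "z": 0, "yaw": 0}, {"x": 0, "y": 0, "z": 0, "yaw": 0}, {"x": 0, "y": 0, "z": 0, "yaw": 0}, {"x": 0, "y": 0, "z": 0, "yaw": 0}, {"x": 0, "y": 0, "z": 0, "yaw": 0}]' --grip 25 --grip_force 50

```text
time: 14.55
ee_pos: [0.637, -0.1039, 0.0893]
tcp_rot: [-179.4, -0.7, 105.7]
wrist_force: [-9.3, -2.8, 7.5]
opening: 0.0334
```

```bash
python3 shot.py w10;python3 - <<'E'
from h import *
o=get_obs();print(inv(np.load('g.npy'),o['ee_pos'][None]))
E
```

```text
{'time': np.float64(14.55), 'ee_pos': array([ 0.637 , -0.1039,  0.0893]), 'tcp_rot': array([-179.3777,   -0.6582,  105.7264]), 'wrist_force': array([-9.2924, -2.8448,  7.5228]), 'opening': np.float64(0.0334)}
[[ 59.39046598 -44.35039312]]
```

View pics/w10.png

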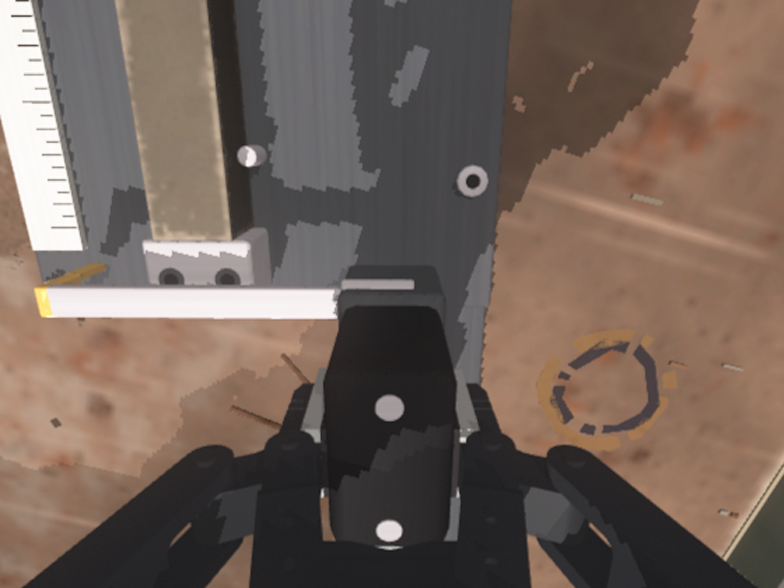

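servo_tool --steps '[{"x": -1.4, "y": 4.8, "z": 0, "yaw": 0}, {"x": -4, "y": 14.4, "z": 0, "yaw": 0}, {"x": -8.1, "y": 28.9, "z": 0, "yaw": 0}, {"x": -12.1, "y": 43.3, "z": 0, "yaw": 0}, {"x": -16.2, "y": 57.8, "z": 0, "yaw": 0}, {"x": -20.2, "y": 72.2, "z": 0, "yaw": 0}, {"x": -24.3, "y": 86.6, "z": 0, "yaw": 0}, {"x": -28.3, "y": 101, "z": 0, "yaw": 0}, {"x": -31, "y": 110.7, "z": 0, "yaw": 0}, {"x": -32.4, "y": 115.5, "z": 0, "yaw": 0}, {"x": -32.4, "y": 115.5, "z": 0, "yaw": 0}]'

```text
time: 15.98
ee_pos: [0.6048, 0.0113, 0.0894]
tcp_rot: [-179.4, -0.6, 105.7]
wrist_force: [1.1, -4.8, -4.6]
opening: 0.0336
```

```bash
python3 shot.py w11;python3 - <<'E'
from h import *
o=get_obs();print(inv(np.load('g.npy'),o['ee_pos'][None]))
E
```

```text
{'time': np.float64(15.975), 'ee_pos': array([0.6048, 0.0113, 0.0894]), 'tcp_rot': array([-179.3952,   -0.6045,  105.7129]), 'wrist_force': array([ 1.1099, -4.8029, -4.5997]), 'opening': np.float64(0.0336)}
[[59.49037488 75.12151429]]
```

View pics/w11.png

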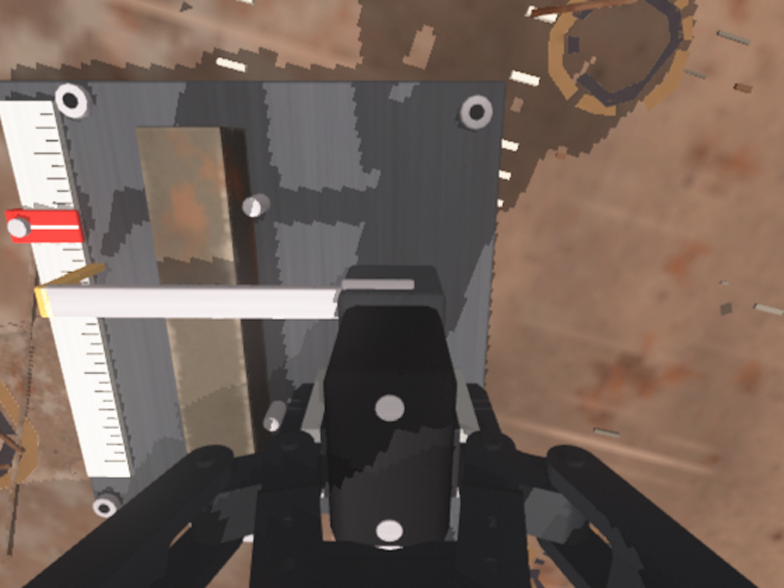

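```bash
python3 - <<'E'
from h import *
z=np.load('w11.npz',allow_pickle=True);o=z['o'].item();g=np.load('g.npy')
save('c7',z['im'][135:240,0:100],6)
E
```

```text
(no output)
```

View pics/c7.png

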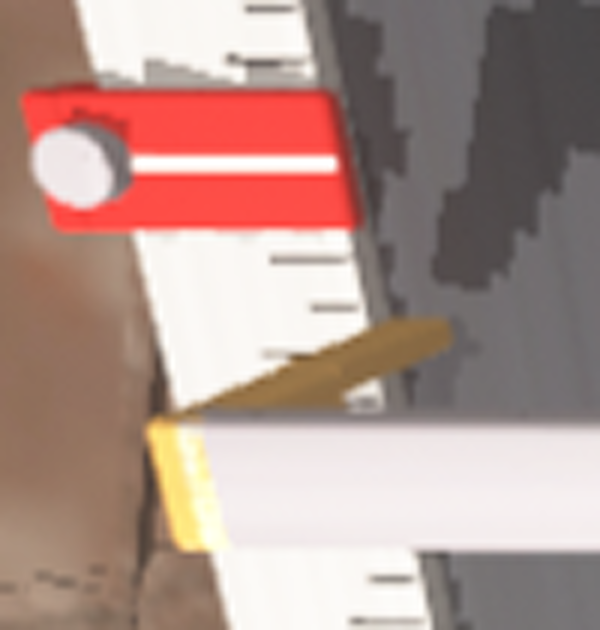

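```bash
python3 - <<'E'
from h import *
z=np.load('w11.npz',allow_pickle=True);o=z['o'].item()
f=lambda uv:np.array(uv,float)/6+[0,135]-.42
for n in('g.npy','g2.npy'):
    g=np.load(n)
    a=inv(g,wray(o,f([[338,164]]),.016));b=inv(g,wray(o,f([[425,320],[400,319],[450,322]]),.014));print(a,b,a[0,1]-b[:,1])
g=np.load('g.npy');print((wproj(o,g2w(g,[[-68,104.5,14],[-75,120.7,16]]))-[0,135]+.42)*6)
E
```

```text
[[-71.74831936 120.77565642]] [[-67.54531117 104.48258972]
 [-70.08224549 104.57596782]
 [-65.02831362 104.28427989]] [16.2930667  16.19968861 16.49137654]
[[-72.66500112 120.44097143]] [[-68.38324019 104.16842327]
 [-70.92059647 104.24953031]
 [-65.86531295 103.98228929]] [16.27254816 16.19144112 16.45868215]
[[420.51811308 319.81434146]
 [305.24010403 164.64602157]]
```

servo_tool --steps '[{"x": -1.1, "y": 4, "z": 0, "yaw": 0}, {"x": -2.5, "y": 9, "z": 0, "yaw": 0}, {"x": -3.7, "y": 13.2, "z": 0, "yaw": 0}, {"x": -4.4, "y": 15.6, "z": 0, "yaw": 0}, {"x": -4.4, "y": 15.7, "z": 0, "yaw": 0}]'

```text
time: 16.65
ee_pos: [0.6006, 0.0263, 0.0894]
tcp_rot: [-179.4, -0.6, 105.7]
wrist_force: [0.1, -5.9, -3.6]
opening: 0.0335
```

```bash
python3 shot.py w12;python3 - <<'E'
from h import *
o=get_obs();print(inv(np.load('g.npy'),o['ee_pos'][None]))
z=np.load('w12.npz',allow_pickle=True)
save('c8',z['im'][160:260,0:100],6)
E
```

```text
{'time': np.float64(16.65), 'ee_pos': array([0.6006, 0.0263, 0.0894]), 'tcp_rot': array([-179.3972,   -0.5719,  105.6859]), 'wrist_force': array([ 0.1417, -5.9143, -3.5923]), 'opening': np.float64(0.0335)}
[[59.53989859 90.85891324]]
```

View pics/w12.png

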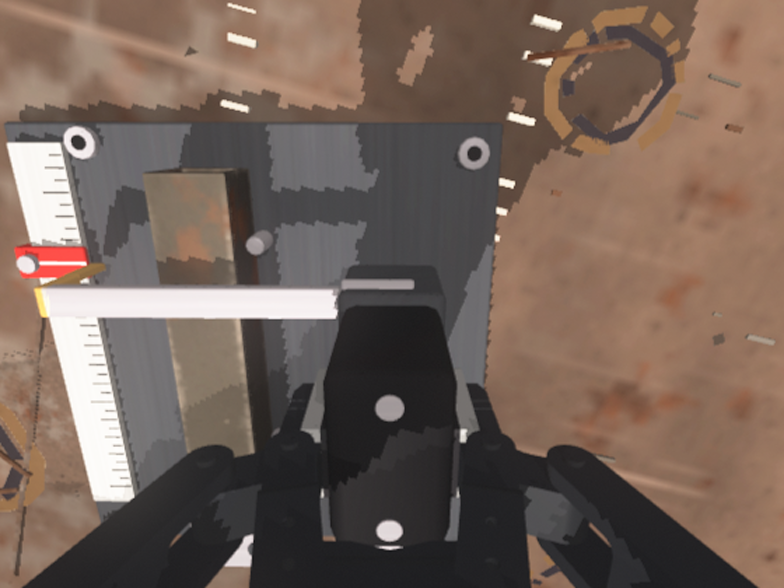

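View pics/c8.png

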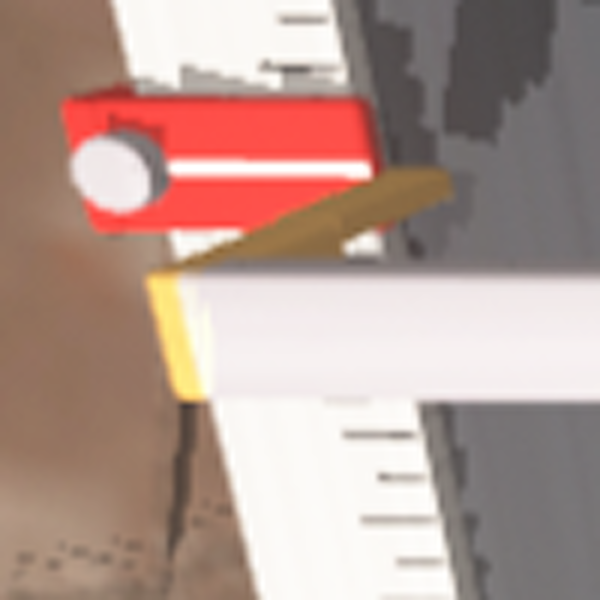

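```bash
python3 - <<'E'
from h import *
z=np.load('w12.npz',allow_pickle=True);o=z['o'].item()
f=lambda uv:np.array(uv,float)/6+[0,160]-.42
for n in('g.npy','g2.npy'):
    g=np.load(n)
    a=inv(g,wray(o,f([[370,170]]),.016));b=inv(g,wray(o,f([[425,169],[405,169]]),.014));print(a,b,a[0,1]-b[:,1])
g=np.load('g.npy');print((wproj(o,g2w(g,[[-68,120.21,14],[-75,120.7,16]]))-[0,160]+.42)*6)
E
```

```text
[[-71.77494435 120.64603418]] [[-67.49041981 120.24332886]
 [-69.53617695 120.23511542]] [0.40270531 0.41091876]
[[-72.69099887 120.31122193]] [[-68.40457675 119.92924355]
 [-70.45027024 119.91113584]] [0.38197838 0.40008609]
[[420.07803047 169.29854485]
 [338.03493209 169.35508963]]
```

servo_tool --steps '[{"x": -0.2, "y": 0.9, "z": 0, "yaw": 0}, {"x": -0.2, "y": 0.9, "z": 0, "yaw": 0}, {"x": -0.2, "y": 0.9, "z": 0, "yaw": 0}]'

```text
time: 17.08
ee_pos: [0.6005, 0.0265, 0.0894]
tcp_rot: [-179.4, -0.5, 105.7]
wrist_force: [1.4, -5.8, -3.4]
opening: 0.0336
```

```bash
python3 shot.py w13;python3 - <<'E'
from h import *
o=get_obs();print(inv(np.load('g.npy'),o['ee_pos'][None]))
z=np.load('w13.npz',allow_pickle=True)
save('c9',z['im'][160:225,20:95],10)
im,d=camera('side');save('s9',im[190:300,230:400],4.5)
E
```

```text
{'time': np.float64(17.075), 'ee_pos': array([0.6005, 0.0265, 0.0894]), 'tcp_rot': array([-179.3892,   -0.534 ,  105.6604]), 'wrist_force': array([ 1.4309, -5.7898, -3.3887]), 'opening': np.float64(0.0336)}
[[59.50933473 91.03640229]]
```

View pics/c9.png

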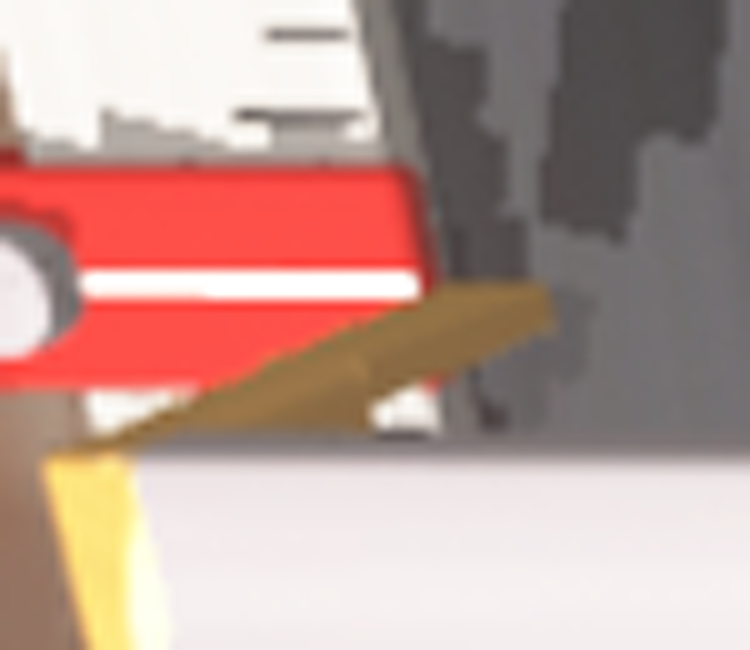

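View pics/s9.png

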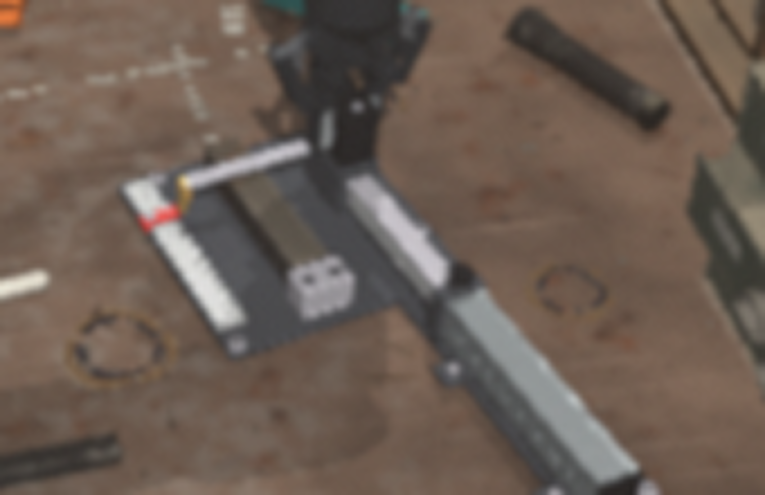

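```bash
python3 - <<'E'
from h import *
z=np.load('w13.npz',allow_pickle=True);o=z['o'].item()
f=lambda uv:np.array(uv,float)/10+[20,160]-.45
for n in('g.npy','g2.npy'):
    g=np.load(n)
    a=inv(g,wray(o,f([[415,285]]),.016));b=inv(g,wray(o,f([[530,286],[480,284]]),.014));print(a,b,a[0,1]-b[:,1])
E
```

```text
[[-71.89789507 120.79053442]] [[-66.21566672 120.22118341]
 [-69.26001477 120.335982  ]] [0.56935101 0.45455241]
[[-72.81464704 120.45512582]] [[-67.12973146 119.91326374]
 [-70.17459913 120.01333691]] [0.54186209 0.44178891]
```

servo_tool --steps '[{"x": -0.3, "y": 1.2, "z": 0, "yaw": 0}, {"x": -0.3, "y": 1.2, "z": 0, "yaw": 0}, {"x": -0.3, "y": 1.2, "z": 0, "yaw": 0}, {"x": -0.3, "y": 1.2, "z": 0, "yaw": 0}]'

```text
time: 17.68
ee_pos: [0.6004, 0.027, 0.0894]
tcp_rot: [-179.4, -0.5, 105.6]
wrist_force: [0.7, -6.4, -4.8]
opening: 0.0335
```

```bash
python3 shot.py w14;python3 - <<'E'
from h import *
o=get_obs();print(inv(np.load('g.npy'),o['ee_pos'][None]))
z=np.load('w14.npz',allow_pickle=True)
save('c10',z['im'][160:225,20:95],10)
E
```

```text
{'time': np.float64(17.675), 'ee_pos': array([0.6004, 0.027 , 0.0894]), 'tcp_rot': array([-179.3914,   -0.496 ,  105.639 ]), 'wrist_force': array([ 0.738 , -6.4057, -4.7649]), 'opening': np.float64(0.0335)}
[[59.53428012 91.57035215]]
```

View pics/c10.png

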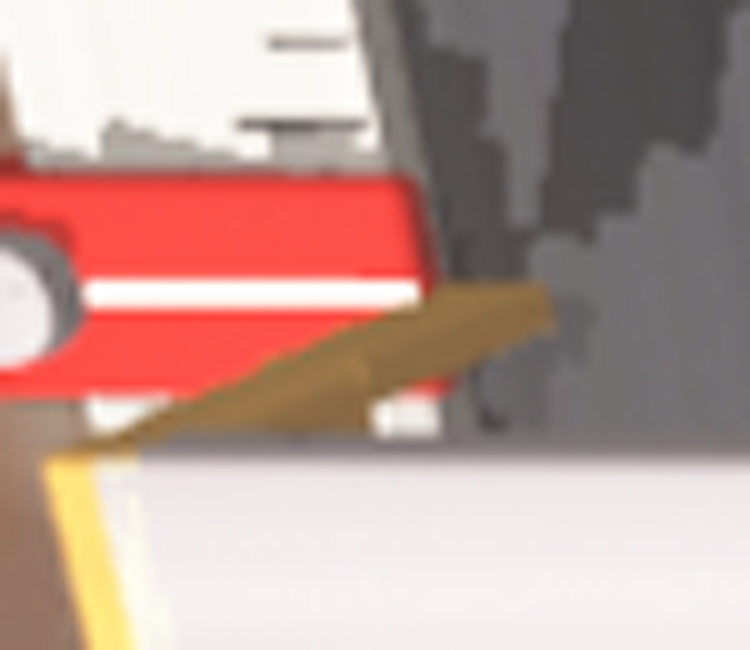

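```bash
python3 - <<'E'
from h import *
from workcell import job_done
z=np.load('w14.npz',allow_pickle=True);o=z['o'].item()
f=lambda uv:np.array(uv,float)/10+[20,160]-.45
g=np.load('g.npy')
a=inv(g,wray(o,f([[415,293]]),.016));b=inv(g,wray(o,f([[530,286],[480,285]]),.014));print(a,b,a[0,1]-b[:,1])
o=get_obs();print(o['time'],inv(g,o['ee_pos'][None]),o['opening'])
print(job_done())
E
```

```text
[[-71.9679277  120.81526686]] [[-66.18314398 120.74140807]
 [-69.2399066  120.79443602]] [0.07385879 0.02083084]
17.725 [[59.53428012 91.57035215]] 0.03331261537906803
the job is handed in; nothing more can be done
None
```

The job is handed in at 17.7 s. The tube is seated and released, and the gauge arm is held at the set mark with the button squeezed in.

**Tube:** I laid the 160 mm tube on the base plate and pushed it against the heel block and the pins, then let go. I then nudged it once more with the fingers, about 10 N towards the pins and 18 N towards the heel. Images before the arm was drawn out show its end at the heel face and its far face by both pins. One image fit put its heel end about 1.7 mm off the heel. I judged that to be image error, because the tube took the 18 N nudge without giving, but I did not re-measure it afterwards.

**Arm:** I pinched the grip across the blue button with 50 N. The fingers stopped at an opening of 33.4 mm, as expected with the button fully in. I drew the arm out about 136 mm.

**Last check:** The pointer tip is at gauge y of about 120.8 mm, and the set line is at about 120.8 mm. They agree to within 0.1 mm in the last wrist image. Earlier estimates of the line ranged from 120.3 to 120.9 mm. The white line appears to end at gauge x of about -72 mm rather than the stated -75 mm, which does not affect the length.

I did not touch the set mark or the shorter offcut. The last image shows the set mark still in place, but I did not check the offcut again.

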